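Empty the scrap pan of the fuse tester into its bin

TASK

The fuse left lying in the tester's cradle is blown: take it out and put it into the aluminium tipping pan with the other scrap. Then tip the pan over so that all of it drops into the red bin below, and let the pan come back down onto its stop. Leave the other things on the bench where they are.

Things in the scene. Friction and masses are not known exactly. Their poses are not given: they have to be found in the camera images.
- fuse_4: white porcelain bottle fuse cartridge with a red band, 22 mm in diameter and 50 mm long, lying level in the tester's cradle: the blown one to be taken out. Its origin is the centre of the narrow end face; its z axis runs along the fuse to the other end, 50 mm away; the body has its full 22 mm diameter from 16 to 43 mm along z. 32 g (varies by a quarter).
- fuse_1: scrap bottle fuse with a grey band, lying in the pan. As fuse_4.
- fuse_2: scrap bottle fuse with a blue band, lying in the pan. As fuse_4.
- fuse_cap_0: scrap white porcelain screw cap, 39 mm in diameter and 30 mm high, 75 g, standing in the pan. Origin: centre of its underside.
- cradle (a point): a point on the axis of the lying fuse, at the middle of the cradle and of the fuse's full-diameter part (within 3 mm), 34 mm above the bench; x along the fuse, z up. Under it a white V block 24 mm long and 27 mm wide, whose edges end 5 mm below this point. Free on both sides along y, above a base plate 14 mm over the bench. The fuse just lies in the V.
- tester: fixed black base plate 164 x 78 mm with the V cradle and, from 42 to 94 mm along +x, a grey housing 53 mm high (65 mm with its red lamp). Brass contact blades 11 mm wide stand 28 mm either side of the cradle along x, 39 mm high. Origin on the bench under the cradle; x along the fuse towards the housing, z up.
- stand: fixed blue stand, 152 mm wide (x), that carries the tipping pan and holds the red bin. Origin on the bench straight below the pan's pivot axis, which is level, along the stand's x, 165 mm up. The pan tips towards the stand's +y; there, 113 mm from the axis, a deflector plate ends 157 mm above the bench. Side plates and bearings end below 180 mm.
- pan (a joint): tip angle of the pan in rad: 0 at rest on its stop, 1.15 at its hard end stop. Heavier at its rear (-y), it sinks back to 0 by itself in one or two seconds when let go; a damper slows it. Pushing it over takes up to 10 N at the bar. The parts start to slide at about 0.65 rad; held at 1.0 rad for a second all are out.
- pan_floor (a point): middle of the free part of the pan's floor (top face), with room for another part; it turns with the pan. The open-topped aluminium pan is 108 mm wide inside (x), walls 45 mm high; along y, from this point, 123 mm to its open end on the bar's side and 92 mm to the rear wall. At rest it slopes down to the rear by 0.07 rad; the other scrap lies more than 20 mm behind this point.
- pan_bar (a point): centre of the pan's handle bar: a black rubber sleeve 18 mm thick, 60 mm long, along the stand's x, on an 8 mm round steel bail 119 mm wide standing over the pan and fixed to it, 120 mm from the pivot axis. At rest 284 mm above the bench and 17 mm to the +y side of the axis. Pushed to +y in an arc about the axis until about 110 mm beyond and 50 mm above it, it tips the pan by 1.0 rad.
- bin_floor (a point): centre of the inner floor of the red scrap bin (fixed in the stand under the front of the pan), 4 mm above the bench; 106 x 170 mm inside (stand's x, y), walls 75 mm above this point. The resting pan covers most of it.
- board_foot (a point): middle of the foot of a tall fixed white board along the back of the bench, 780 mm wide (y) and 650 mm high, leaning away from the robot by 0.2 rad; keep the arm and gripper on the near side of it.
- fuse_carton: small printed carton 58 x 95 x 48 mm at the back of the bench; to be left alone. Origin: centre of its underside.
- fuse_3: good bottle fuse with a green band, standing upright in front of the carton; to be left alone.
- tape_1: roll of black tape, 58 mm across, 19 mm high, lying flat; to be left alone.
- lampholder: brown lamp holder, 43 mm across, 62 mm high, standing beyond the stand; to be left alone. Origin: centre of its underside.

How it is judged (in metres and radians):
On the way, in this order (a step that is already met when the one before it is completed fails the run):
1. the fuse from the cradle lies released in the level pan with the other three scrap parts (x of fuse_1 in the frame of pan_floor between -0.054 and 0.054 m and y of fuse_1 in the frame of pan_floor between -0.106 and 0.1 m and z of fuse_1 in the frame of pan_floor between -0.006 and 0.045 m and x of fuse_2 in the frame of pan_floor between -0.054 and 0.054 m and y of fuse_2 in the frame of pan_floor between -0.106 and 0.1 m and z of fuse_2 in the frame of pan_floor between -0.006 and 0.045 m and x of fuse_cap_0 in the frame of pan_floor between -0.054 and 0.054 m and y of fuse_cap_0 in the frame of pan_floor between -0.106 and 0.1 m and z of fuse_cap_0 in the frame of pan_floor between -0.006 and 0.045 m and x of fuse_4 in the frame of pan_floor between -0.054 and 0.054 m and y of fuse_4 in the frame of pan_floor between -0.106 and 0.1 m and z of fuse_4 in the frame of pan_floor between -0.006 and 0.045 m and contact force between the fingers and fuse_4 below 0.2 N and value of joint pan below 0.06 rad), for 0.2 s.
2. the pan begins to tip (0.12 rad) with all four parts in it (x of fuse_1 in the frame of pan_floor between -0.054 and 0.054 m and y of fuse_1 in the frame of pan_floor between -0.106 and 0.1 m and z of fuse_1 in the frame of pan_floor between -0.006 and 0.045 m and x of fuse_2 in the frame of pan_floor between -0.054 and 0.054 m and y of fuse_2 in the frame of pan_floor between -0.106 and 0.1 m and z of fuse_2 in the frame of pan_floor between -0.006 and 0.045 m and x of fuse_cap_0 in the frame of pan_floor between -0.054 and 0.054 m and y of fuse_cap_0 in the frame of pan_floor between -0.106 and 0.1 m and z of fuse_cap_0 in the frame of pan_floor between -0.006 and 0.045 m and x of fuse_4 in the frame of pan_floor between -0.054 and 0.054 m and y of fuse_4 in the frame of pan_floor between -0.106 and 0.1 m and z of fuse_4 in the frame of pan_floor between -0.006 and 0.045 m and value of joint pan above 0.12 rad).
3. the pan has been tipped over by at least 0.7 rad (value of joint pan above 0.7 rad).
At the end, for the whole second after the job is handed in: All four scrap parts (both fuses and the cap from the pan and the fuse from the cradle) lie inside the red bin, below its rim, and the pan is back down on its stop (joint within 0.06 rad of 0) (x of fuse_1 in the frame of bin_floor between -0.056 and 0.056 m and y of fuse_1 in the frame of bin_floor between -0.088 and 0.088 m and z of fuse_1 in the frame of bin_floor between -0.005 and 0.074 m and x of fuse_2 in the frame of bin_floor between -0.056 and 0.056 m and y of fuse_2 in the frame of bin_floor between -0.088 and 0.088 m and z of fuse_2 in the frame of bin_floor between -0.005 and 0.074 m and x of fuse_cap_0 in the frame of bin_floor between -0.056 and 0.056 m and y of fuse_cap_0 in the frame of bin_floor between -0.088 and 0.088 m and z of fuse_cap_0 in the frame of bin_floor between -0.005 and 0.074 m and x of fuse_4 in the frame of bin_floor between -0.056 and 0.056 m and y of fuse_4 in the frame of bin_floor between -0.088 and 0.088 m and z of fuse_4 in the frame of bin_floor between -0.005 and 0.074 m and value of joint pan below 0.06 rad); the robot touches nothing.
It fails at once if another thing on the bench is shifted by more than 30 mm (distance of any of fuse_carton, fuse_3, tape_1, lampholder from where it was at the start of the episode above 0.03 m).
It also fails if it takes over 64 s, if anything falls off the work surface, if the arm or the gripper's body presses on something with over 40 N, if the wrist force passes 120 N, or if a joint passes its speed limit or range.

ROBOT

A 6-joint arm with a two-finger parallel gripper is mounted at the origin on the work surface; the furniture and walls round the work are solid. World frame = base frame: x ahead of the robot, y to its left, z up, the work surface at z = 0. Lengths are in mm, angles in degrees, forces in N, time in s.
With the tool pointing down it reaches from about 425 to 1125 mm from the base axis. Payload 14.9 kg.
Tool frame: the origin (TCP) lies midway between the tips of the shut fingers; the grasp point (between the pads) lies 19 mm behind it; z points along the fingers, y is the direction in which the jaws open and shut (so a half turn about z gives the same grasp; the last joint's range is limited). The gripper opens to 91 mm and grips with 3 to 60 N. Pads are 32 mm wide; open, the fingers measure 118 mm over their backs; the gripper's body (76 mm by 178 mm) begins 60 mm behind the grasp point.
Start: joints at [-72.554, 21.709, 99.362, -0, 58.929, -1.908], TCP at [231.985, -660.455, 213.932] pointing down, gripper open.
Joint ranges: [-158.91, 158.91], [-42.39, 125.64], [0.06, 152.35], [-60.88, 240.88], [17.5, 164.5], [-176.32, 176.32]. Speed limits (degrees/s): [108.29, 108.29, 136.94, 180, 180, 180].

INTERFACE

Orientations are given as a 3x3 rotation matrix whose columns are the frame's x, y, z axes.
In Python, from cell import * gives the robot as it stands.
- The arm moves only by the shell command python3 -m handwheel 'ROWS' [FORCE]. ROWS is text: rows parted by semicolons, each of 5 numbers parted by spaces: the closure, from -1 (fully open) to 1 (shut), then the shift along the tool's x, y, z in m, then the turn about the tool's z in rad. In form: hand dx dy dz yaw; .... A call has 1 to 12 rows; each row is the pose to reach, as a shift and turn from the pose commanded when the call began, along the tool's axes at that moment; what a row does not reach only later rows make up. A row lasts 1/10 s, in which the tool goes at most 50 mm and 8.59 degrees, less where a joint would pass 70% of its speed; a pose out of reach is approached as far as the arm can. A call with a gripper value outside its range is refused whole. The fingers move at their own pace and stop on an object; FORCE is the grip in N (left out, the last holds). Time passes only in rows, so rows that repeat a pose let the fingers close. It gives the time, the measured TCP pose, the force and the opening at its end, in the units of the state.
- sense(): the state, without advancing time (a new reading comes with each control period).
- capture(name): name is "scene" or "top" or "wrist"; returns (picture, depth): 480x640x3 uint8, red, green, blue; 480x640 float32, mm along the optical axis (not along the pixel's ray), 0 where there is no reading.
- camera_info(name): a dict with "fx", "fy", "cx", "cy" (pixels), "distortion" ([k1, k2, p1, p2, k3] as OpenCV has them; the pictures are not rectified), "R" (3x3) and "t" (3): a world point X has camera coordinates R X + t. Camera axes: x right, y down, z forward; pixel columns grow to the right and rows downward; lengths in mm; the calibration is good to about 2 mm. A picture is of the moment at which its call begins: read the wrist's pose just before it. camera_info takes no time and is no camera call; for the wrist camera it gives the pose at the moment of the call.
- close_job(): hands the job in, once; it reports no verdict.
The state is a dict: "t": time; "q": joint angles; "joint_velocities": joint speeds; "joint_efforts": joint torques, N m; "tcp_pos": TCP position; "tcp_rot": TCP orientation; "ft_force": force on the tool from outside, world axes, zero at the start; "ft_torque": the same for the moment, N m; "gripper_width": finger opening in mm.
Only numpy, scipy, OpenCV 4.12 (cv2) and the standard library are available. Lean on these libraries where they do the work, as an engineer would, in place of code of your own. Each camera call takes 0.05 s, during which the arm holds its last target.

## Working session

There is one attempt and no reset: what is moved stays moved. The work goes in short steps, Python scripts to look and compute and a shell command to move; the robot and the scene stay as the last step left them, time stands still between calls to the robot, and variables do not carry over. Pictures are saved under pics/ and viewed, and the job is handed in when it is done.

```bash
ls; mkdir -p pics; python3 - <<'E'
from cell import *
import cv2
s=sense();print(s)
for n in ("scene","top","wrist"):
    p,d=capture(n);cv2.imwrite(f"pics/{n}0.png",p[:,:,::-1]);import numpy as np;np.save(f"pics/{n}0.npy",d)
    print(n,camera_info(n))
E
```

```text
pics
{'t': 0.0, 'q': array([-7.25529740e+01,  2.17397267e+01,  9.93957299e+01,  4.35620543e-05,
        5.89286434e+01, -1.90853756e+00]), 'joint_velocities': array([-0.00514043, -0.01626672,  0.10007729,  0.07756346,  0.01309432,
        0.06311003]), 'joint_efforts': array([ 3.23134591e-04, -7.63710594e+01, -4.34361112e+01,  6.50812523e-02,
        4.25196416e-02, -8.69099745e-05]), 'tcp_pos': array([ 231.86833515, -660.05732579,  213.27242407]), 'tcp_rot': array([[ 9.43480122e-01,  3.31428947e-01, -3.34808403e-04],
       [ 3.31429114e-01, -9.43479519e-01,  1.06748202e-03],
       [ 3.79095704e-05, -1.11811332e-03, -9.99999374e-01]]), 'ft_force': array([-0.3259585 , -0.26097074,  0.52108356]), 'ft_torque': array([-0.00254187, -0.0224043 , -0.02834963]), 'gripper_width': 91.16441985932637}
scene {'fx': 462.06373182006763, 'fy': 462.06373182006763, 'cx': 321.51286796076306, 'cy': 233.6658529425304, 'distortion': array([-0.07267096,  0.        ,  0.        ,  0.        ,  0.        ]), 'R': array([[-0.94960295,  0.31255362,  0.02375876],
       [ 0.15910004,  0.54590896, -0.8225999 ]
[... 256 characters left out ...]
       ,  0.        ,  0.        ,  0.        ]), 'R': array([[-0.02058503, -0.9997206 ,  0.01161798],
       [-0.99758538,  0.01976734, -0.0665783 ],
       [ 0.06633005, -0.01296045, -0.99771356]]), 't': array([-135.5200063 ,  410.44288361, 1650.68916349])}
wrist {'fx': 396.0196367139149, 'fy': 396.0196367139149, 'cx': 319.2100800789987, 'cy': 245.9575414435982, 'distortion': array([-0.03043937,  0.        ,  0.        ,  0.        ,  0.        ]), 'R': array([[ 3.31284200e-01, -9.43530558e-01, -9.30608477e-04],
       [-9.15076501e-01, -3.21533742e-01,  2.43415385e-01],
       [-2.29969076e-01, -7.97880930e-02, -9.69921690e-01]]), 't': array([-699.03373558,  -26.99417621,  390.66772441])}
```

View pics/scene0.png

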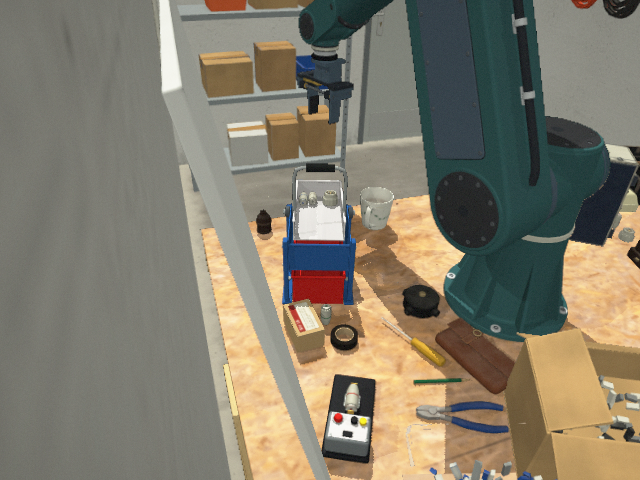

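View pics/top0.png

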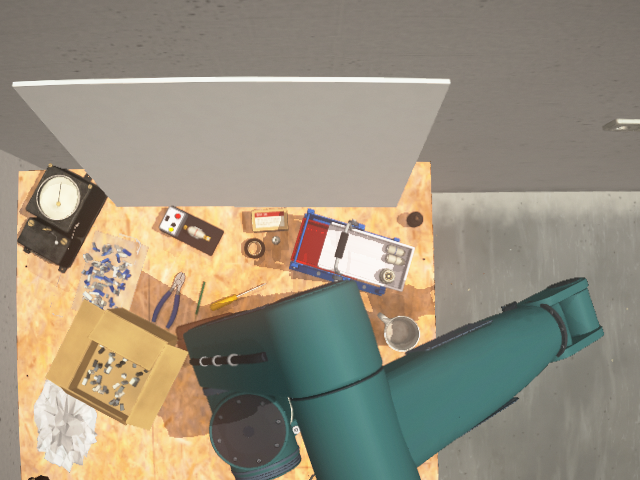

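View pics/wrist0.png

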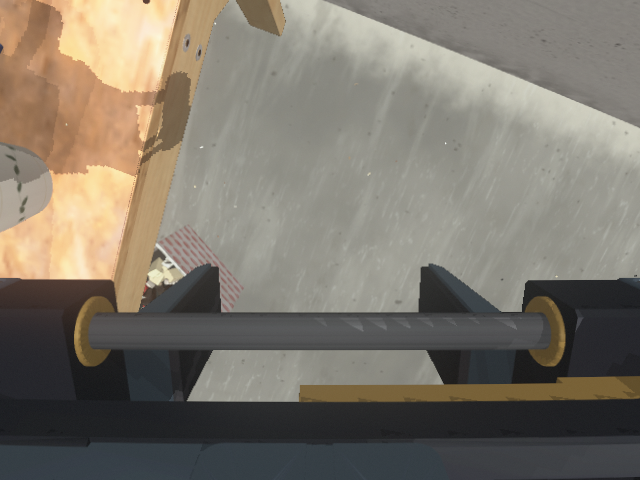

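The top view shows the tester near (190,228), the pan and stand near (352,250), the handle bar at (343,240), the carton at (268,220) and the tape at (253,248). Next I'll zoom in and measure.

```bash
cat > h.py <<'E'
from cell import *
import numpy as np, cv2
def K(i): return np.array([[i['fx'],0,i['cx']],[0,i['fy'],i['cy']],[0,0,1]])
def unproj(i,u,v,z):
    uv=np.stack([np.ravel(u),np.ravel(v)],-1).astype(float).reshape(-1,1,2)
    n=cv2.undistortPoints(uv,K(i),i['distortion']).reshape(-1,2)
    z=np.ravel(z).astype(float)
    c=np.c_[n*z[:,None],z]
    return (c-i['t'])@i['R']
def cloud(i,d):
    v,u=np.mgrid[0:d.shape[0],0:d.shape[1]]
    X=unproj(i,u,v,d).reshape(d.shape+(3,)); X[d==0]=np.nan
    return X
def onplane(i,u,v,zw):
    a=unproj(i,u,v,np.full(np.size(u),1.)); c=-i['R'].T@i['t']
    return c+(a-c)*((zw-c[2])/(a[:,2]-c[2]))[:,None]
def proj(i,X):
    r,_=cv2.Rodrigues(i['R']); p,_=cv2.projectPoints(np.array(X,float).reshape(-1,1,3),r,i['t'],K(i),i['distortion']); return p.reshape(-1,2)
E
python3 - <<'E'
from h import *
i=camera_info('top');d=np.load('pics/top0.npy');p=cv2.imread('pics/top0.png')
for k,(u0,v0,w,h) in enumerate([(150,195,80,60),(285,200,140,105)]):
    c=cv2.resize(p[v0:v0+h,u0:u0+w],(800,600) if k==0 else (800,600),interpolation=cv2.INTER_NEAREST);cv2.imwrite(f'pics/topz{k}.png',c)
i2=camera_info('scene');p2=cv2.imread('pics/scene0.png')
cv2.imwrite('pics/sc1.png',cv2.resize(p2[155:315,250:410],(600,600)))
cv2.imwrite('pics/sc2.png',cv2.resize(p2[360:470,295:405],(600,600)))
X=cloud(i,d)
for (u,v) in [(197,233),(192,230),(202,236),(343,240),(340,250),(347,228),(389,274),(390,250),(395,260),(304,265),(415,218),(300,210),(268,212)]: print((u,v),np.round(X[v,u]))
E
```

```text
(197, 233) [446. 165.  50.]
(192, 230) [455. 180.  43.]
(202, 236) [438. 154.  36.]
(343, 240) [ 401. -210.  296.]
(340, 250) [ 378. -203.  293.]
(347, 228) [ 429. -220.  284.]
(389, 274) [ 324. -333.  146.]
(390, 250) [ 385. -338.  139.]
(395, 260) [ 360. -352.  129.]
(304, 265) [ 351. -120.  159.]
(415, 218) [ 474. -419.   59.]
(300, 210) [ 508. -112.   -1.]
(268, 212) [498. -26.  49.]
```

View pics/topz0.png

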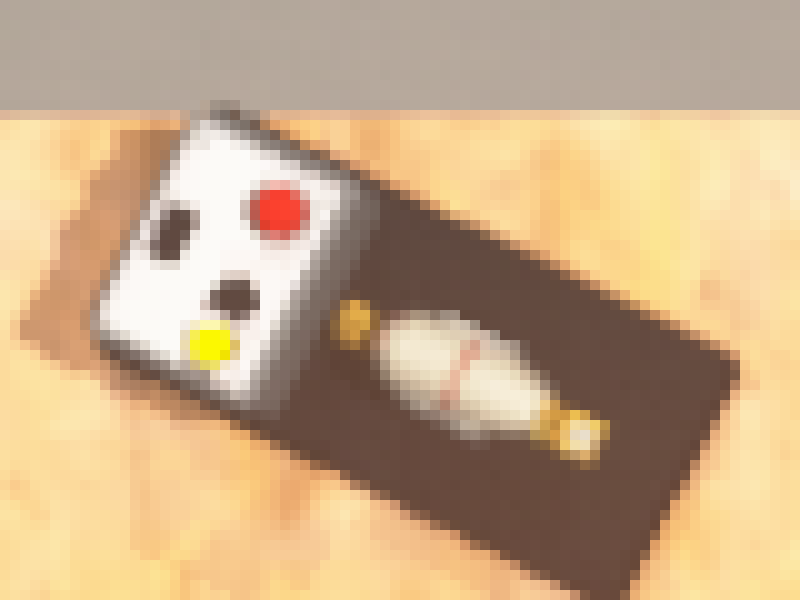

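View pics/topz1.png

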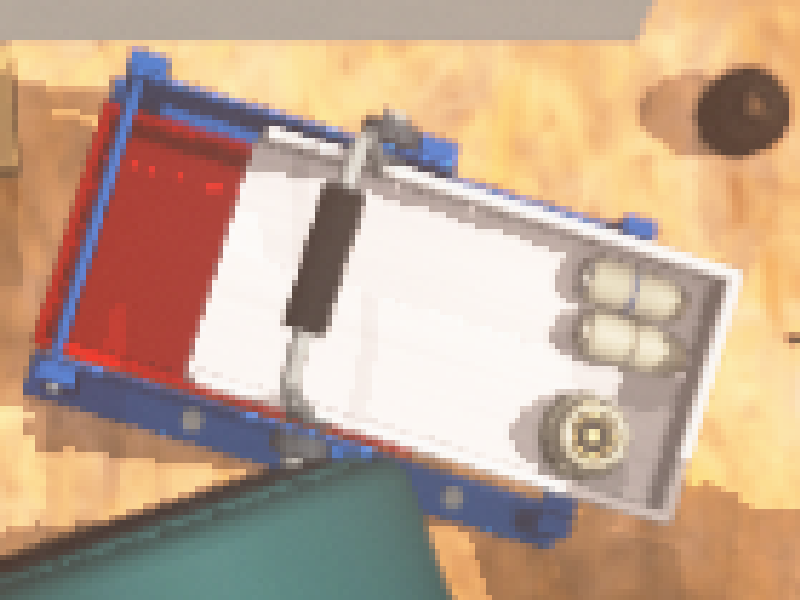

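View pics/sc1.png

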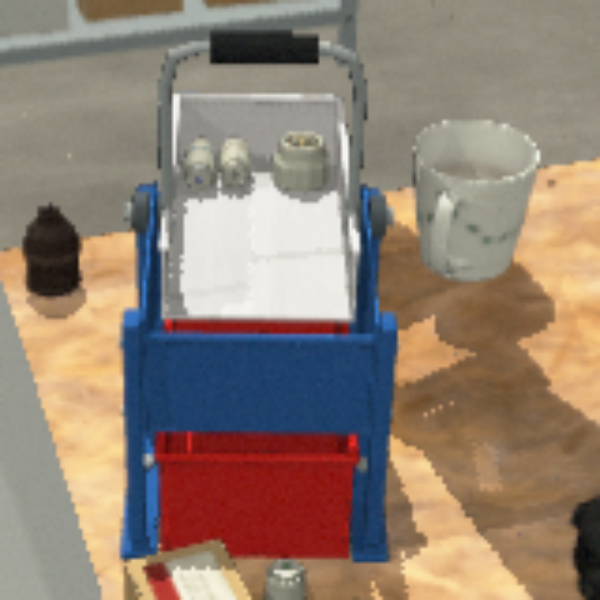

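View pics/sc2.png

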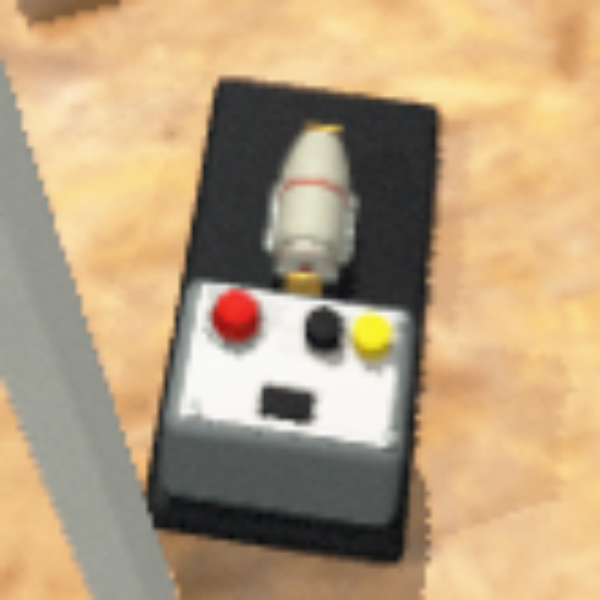

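```bash
python3 - <<'E'
from h import *
i=camera_info('top');s=camera_info('scene')
z0=lambda a,b:(150+a/10-.5,195+b/10-.5)
z1=lambda a,b:(285+a/5.714-.5,200+b/5.714-.5)
z2=lambda a,b:(250+a/3.75-.5,155+b/3.75-.5)
z3=lambda a,b:(295+a/5.4545-.5,360+b/5.4545-.5)
def P(name,i,uv,z): r=onplane(i,*[np.array([c]) for c in uv],z)[0]; print(name,np.round(r,1)); return r
b1=P('blade house',i,z0(357,323),39);b2=P('blade far',i,z0(583,436),39)
P('plate R',i,z0(738,362),14);P('plate B',i,z0(622,600),14)
f=P('fuse red band',i,z0(462,376),40)
P('fuse wide end edges',i,z0(430,315),34);P('',i,z0(415,410),34)
P('sc plate a',s,z3(222,78),14);P('sc plate b',s,z3(438,105),14);P('sc plate c',s,z3(405,560),14);P('sc plate d',s,z3(150,515),14)
P('sc fuse narrow tip',s,z3(325,127),34);P('sc fuse wide end',s,z3(304,262),39)
P('sc far blade',s,z3(325,127),39)
P('sc near blade',s,z3(303,275),39)
print('bar');P('top a',i,z1(343,185),291);P('top b',i,z1(306,330),291);
P('sc a',s,z2(213,47),286);P('sc b',s,z2(319,47),286)
print('stand'); 
P('pivot +x',i,z1(390,128),165);P('pivot -x',i,z1(302,445),165)
P('defl a',i,z1(133,80),157);P('defl b',i,z1(60,375),157)
P('pan rear a',i,z1(740,270),163);P('rear b',i,z1(672,518),163)
P('sc defl a',s,z2(140,335),157);P('sc defl b',s,z2(382,335),157)
P('pan open a',i,z1(255,140),170);P('pan open b',i,z1(190,385),125)
print('fuses/cap');P('',i,z1(640,290),140);P('',i,z1(635,340),140);P('',i,z1(592,437),160)
print('board');X=cloud(i,np.load('pics/top0.npy'))
for u,v in [(200,206),(200,200),(300,204),(390,206),(200,195),(200,150),(200,85),(300,195),(390,195)]: print((u,v),np.round(X[v,u]))
# heights in bar area
m=X[225:262,330:356];ok=m[...,2]>270;pp=m[ok];print(len(pp),pp.mean(0),np.percentile(pp[:,2],[5,50,95]))
E
```

```text
blade house [464.1 199.2  39. ]
blade far [432.3 137.9  39. ]
plate R [453.8  99.1  14. ]
plate B [389.2 131.6  14. ]
fuse red band [449.1 170.5  40. ]
fuse wide end edges [466.4 180.2  34. ]
 [440.7 184.4  34. ]
sc plate a [451.9 100.6  14. ]
sc plate b [385.4 133.4  14. ]
sc plate c [459.4 280.4  14. ]
sc plate d [525.5 244.7  14. ]
sc fuse narrow tip [432.4 144.1  34. ]
sc fuse wide end [458.9 193.   39. ]
sc far blade [434.1 147.6  39. ]
sc near blade [460.9 197.3  39. ]
bar
top a [ 419.5 -214.   291. ]
top b [ 361.9 -197.8  291. ]
sc a [ 415.7 -213.1  286. ]
sc b [ 359.  -197.4  286. ]
stand
pivot +x [ 455.1 -243.4  165. ]
pivot -x [ 318.1 -201.9  165. ]
defl a [ 479.2 -132.   157. ]
defl b [350.8 -97.6 157. ]
pan rear a [ 390.3 -395.4  163. ]
rear b [ 282.9 -362.3  163. ]
sc defl a [ 480.5 -134.4  157. ]
sc defl b [352.3 -96.8 157. ]
pan open a [ 450.5 -184.3  170. ]
pan open b [ 346.3 -154.8  125. ]
fuses/cap
 [ 383.7 -354.6  140. ]
 [ 361.6 -351.7  140. ]
 [ 318.9 -328.7  160. ]
board
(200, 206) [526. 166.  -5.]
(200, 200) [534. 156.  55.]
(300, 204) [ 522. -112.   21.]
(390, 206) [ 515. -361.    1.]
(200, 195) [542. 150.  90.]
(200, 150) [598. 102. 369.]
(200, 85) [652.  55. 641.]
(300, 195) [ 537. -113.   88.]
(390, 195) [ 532. -350.   89.]
249 [ 392.79077075 -206.7072366   288.81721276] [281.81941635 289.02228195 294.98419462]
```

```bash
cat >> h.py <<'E'
def delta(target,ang,fr=None):
    """target TCP (mm), tool-x world angle deg -> dx dy dz yaw from current"""
    s=sense(); R=s['tcp_rot']
    d=R.T@(np.array(target,float)-s['tcp_pos'])/1000
    a=np.degrees(np.arctan2(R[1,0],R[0,0]))
    y=-((ang-a+180)%360-180)
    print('t',round(s['t'],2),'tcp',np.round(s['tcp_pos'],1),'ang',round(a,2),'q',np.round(s['q'],1)); print('delta',np.round(d,4),'yaw',round(np.radians(y),4)); return d
E
python3 -c "
from h import *
delta([440,-380,430],19.4)
delta([455,-60,430],63.6)
delta([418,108,230],63.6)
"
```

```text
t 0.15 tcp [ 231.9 -660.2  213.5] ang 19.35 q [-72.6  21.7  99.4   0.   58.9  -1.9]
delta [ 0.2892 -0.1956 -0.2164] yaw -0.0008
t 0.15 tcp [ 231.9 -660.2  213.5] ang 19.35 q [-72.6  21.7  99.4   0.   58.9  -1.9]
delta [ 0.4094 -0.4925 -0.2161] yaw -0.7722
t 0.15 tcp [ 231.9 -660.2  213.5] ang 19.35 q [-72.6  21.7  99.4   0.   58.9  -1.9]
delta [ 0.4302 -0.6631 -0.016 ] yaw -0.7722
```

```bash
python3 -m handwheel '-1 0.29 -0.196 -0.216 0;-1 0.29 -0.196 -0.216 0;-1 0.29 -0.196 -0.216 0;-1 0.29 -0.196 -0.216 -0.1;-1 0.29 -0.196 -0.216 -0.2;-1 0.29 -0.196 -0.216 -0.3;-1 0.29 -0.196 -0.216 -0.4;-1 0.29 -0.196 -0.216 -0.5;-1 0.41 -0.492 -0.216 -0.6;-1 0.41 -0.492 -0.216 -0.7;-1 0.41 -0.492 -0.216 -0.77;-1 0.41 -0.492 -0.216 -0.77'
python3 -c "
from h import *
delta([455,-60,430],63.6)
delta([410,98,250],63.6)
"
```

```text
t: 1.35
tcp_pos: [447.2, -185.7, 427.6]
tcp_rot: [[0.445, 0.896, 0.0], [0.896, -0.445, -0.0], [0.0, 0.0, -1.0]]
ft_force: [0.9, 0.4, 0.4]
gripper_width: 91.2
t 1.35 tcp [ 447.2 -185.7  427.6] ang 63.6 q [-25.3 -10.4 112.1   0.   78.2   1.1]
delta [ 0.116  -0.0489 -0.0024] yaw 0.0
t 1.35 tcp [ 447.2 -185.7  427.6] ang 63.6 q [-25.3 -10.4 112.1   0.   78.2   1.1]
delta [ 0.2375 -0.1595  0.1776] yaw 0.0
```

```bash
python3 -m handwheel '-1 0.116 -0.049 0 0;-1 0.116 -0.049 0 0;-1 0.236 -0.158 0.176 0;-1 0.236 -0.158 0.176 0;-1 0.236 -0.158 0.176 0;-1 0.236 -0.158 0.176 0;-1 0.236 -0.158 0.176 0;-1 0.236 -0.158 0.176 0;-1 0.236 -0.158 0.176 0;-1 0.236 -0.158 0.176 0'
python3 - <<'E'
from h import *
s=sense();i=camera_info('wrist');print(s['tcp_pos'],s['q'])
p,d=capture('wrist');cv2.imwrite('pics/w1.png',p[:,:,::-1]);np.save('pics/w1.npy',d)
import pickle;pickle.dump(i,open('pics/w1.pkl','wb'))
p,d=capture('top');cv2.imwrite('pics/top1.png',p[:,:,::-1]);np.save('pics/top1.npy',d)
E
```

```text
t: 2.35
tcp_pos: [412.5, 93.7, 252.7]
tcp_rot: [[0.447, 0.895, 0.001], [0.895, -0.447, 0.0], [0.001, 0.001, -1.0]]
ft_force: [0.5, -0.9, 0.4]
gripper_width: 91.5
[412.50280212  93.7207024  252.66074004] [ 9.64823707e+00 -8.07906356e+00  1.28560359e+02 -9.88312001e-03
  5.94446788e+01  3.61788036e+01]
```

View pics/w1.png

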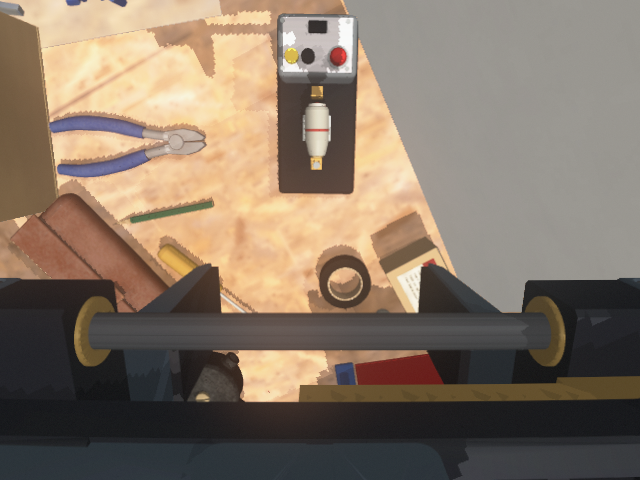

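View pics/top1.png

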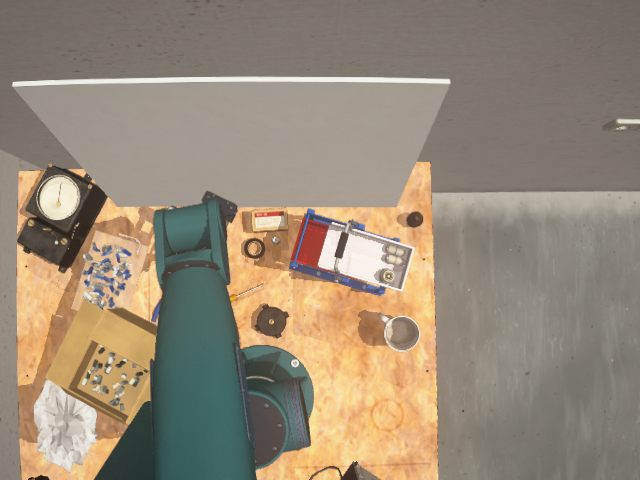

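```bash
python3 - <<'E'
from h import *
p=cv2.imread('pics/w1.png');cv2.imwrite('pics/w1z.png',cv2.resize(p[70:205,260:380],(533,600),interpolation=cv2.INTER_CUBIC))
p=cv2.imread('pics/w1.png')
E
```

```text
(no output)
```

View pics/w1z.png

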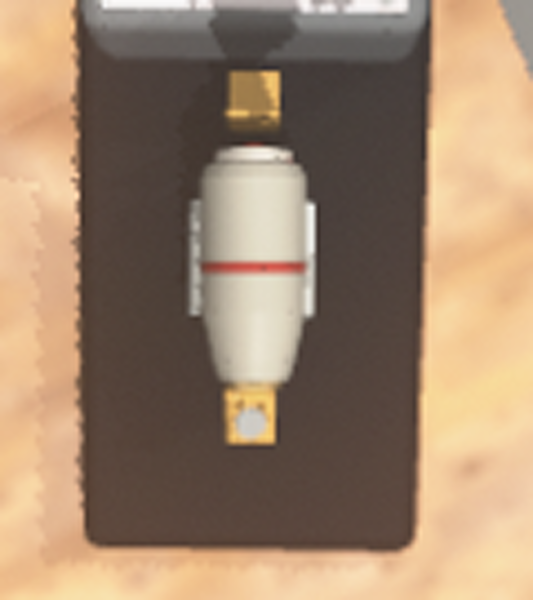

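```bash
python3 - <<'E'
from h import *
import pickle
i=pickle.load(open('pics/w1.pkl','rb'))
z=lambda a,b:(np.array([260+a/4.444-.4]),np.array([70+b/4.444-.4]))
def P(n,a,b,zz): r=onplane(i,*z(a,b),zz)[0];print(n,np.round(r,1));return r
P('V mid',252,258,29)
P('fuse mid',253,258,36)
a=P('axis top',254,165,42);b=P('axis low',252,375,38);d=a-b;print(np.degrees(np.arctan2(d[1],d[0])))
P('blade house',254,97,39);P('blade far',250,415,39)
l=P('pl',87,545,14);r=P('pr',412,548,14);d=r-l;print(np.degrees(np.arctan2(d[1],d[0]))+90)
X=cloud(i,np.load('pics/w1.npy'))
for u,v in [(317,120),(317,130),(317,140),(290,130),(345,150),(380,100)]: print(np.round(X[v,u],1))
t=camera_info('top');T=cloud(t,np.load('pics/top1.npy'))
m=T[90:204,160:430:3].reshape(-1,3);m=m[(m[:,2]>3)&(m[:,0]>515)]
A=np.c_[np.ones(len(m)),m[:,1],m[:,2]]
for _ in range(5):
    c=np.linalg.lstsq(A,m[:,0],rcond=None)[0];r=abs(A@c-m[:,0]);k=r<15;A=A[k];m=m[k]
print('board x=',c,np.median(r),len(m))
E
```

```text
V mid [449.1 172.7  29. ]
fuse mid [449.2 172.3  36. ]
axis top [457.6 188.5  42. ]
axis low [438.2 150.7  38. ]
62.77823759536681
blade house [463.7 200.7  39. ]
blade far [434.  143.4  39. ]
pl [386.2 133.1  14. ]
pr [453.5  98.7  14. ]
62.926954115266284
[452.4 177.7  46.5]
[448.5 169.8  44.8]
[444.5 161.8  45.4]
[424.9 183.   15.3]
[465.5 141.   13.7]
[519.4 169.3   0.8]
board x= [5.20080628e+02 2.14762055e-02 2.04617511e-01] 0.9126521604267737 9755
```

```bash
python3 - <<'E'
from h import *
t=camera_info('top');T=cloud(t,np.load('pics/top1.npy'))
s=sense();R=s['tcp_rot'];o=np.array([412.5,93.7,252.7])
m=T[185:230,195:245].reshape(-1,3)
l=(m-o)@R
k=(l[:,2]>-330)&(l[:,2]<-20)&(abs(l[:,1])<150)
l=l[k]
for lo,hi in [(-330,-250),(-250,-180),(-180,-130),(-130,-100),(-100,-60),(-60,0)]:
    q=l[(l[:,2]>lo)&(l[:,2]<hi)]
    if len(q): print(lo,hi,len(q),np.round(q.min(0)),np.round(q.max(0)))
delta([445.4,169.3,110],63)
delta([445.4,169.3,60],63)
E
```

```text
-330 -250 803 [ -60.    2. -330.] [   9.   72. -252.]
-250 -180 2 [ -57.   30. -249.] [ -45.   47. -245.]
-130 -100 368 [ -37.   51. -128.] [  38.   91. -100.]
-100 -60 44 [ -36.   38. -100.] [-22.  81. -82.]
t 2.45 tcp [412.7  93.4 252.9] ang 63.4 q [  9.6  -8.1 128.6  -0.   59.4  36.2]
delta [ 0.0823 -0.005   0.143 ] yaw 0.007
t 2.45 tcp [412.7  93.4 252.9] ang 63.4 q [  9.6  -8.1 128.6  -0.   59.4  36.2]
delta [ 0.0823 -0.0051  0.193 ] yaw 0.007
```

```bash
python3 -m handwheel '-0.2 0.082 -0.005 0.143 0.007;-0.2 0.082 -0.005 0.143 0.007;-0.2 0.082 -0.005 0.143 0.007;-0.2 0.082 -0.005 0.143 0.007;-0.2 0.082 -0.005 0.143 0.007;-0.2 0.082 -0.005 0.143 0.007'
python3 -c "
from h import *
delta([445.4,169.3,60],63)
delta([445.4,169.3,31],63)
p,d=capture('wrist');cv2.imwrite('pics/w2.png',p[:,:,::-1])
p,d=capture('scene');cv2.imwrite('pics/s2.png',cv2.resize(p[300:480,230:470,::-1],(800,600)))
"
```

```text
t: 3.05
tcp_pos: [444.7, 169.2, 109.6]
tcp_rot: [[0.454, 0.891, 0.001], [0.891, -0.454, 0.0], [0.001, 0.001, -1.0]]
ft_force: [0.0, -0.4, -1.0]
gripper_width: 54.9
t 3.05 tcp [444.7 169.2 109.6] ang 63.03 q [ 18.   11.1 127.4  -0.   41.4  45. ]
delta [0.0004 0.0006 0.0496] yaw 0.0005
t 3.05 tcp [444.7 169.2 109.6] ang 63.03 q [ 18.   11.1 127.4  -0.   41.4  45. ]
delta [0.0004 0.0006 0.0786] yaw 0.0005
```

View pics/w2.png

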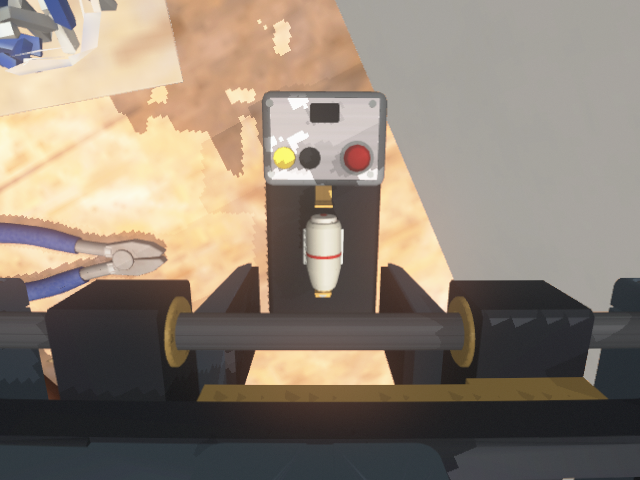

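View pics/s2.png

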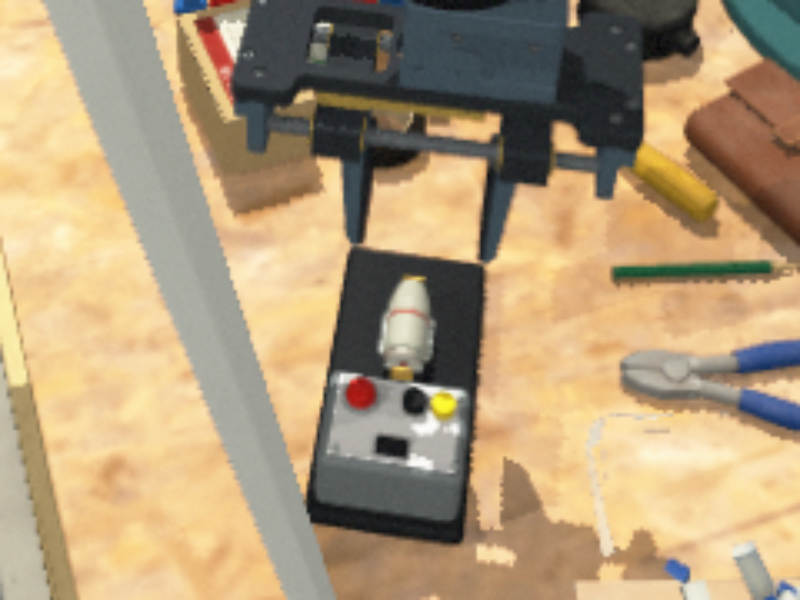

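```bash
python3 -m handwheel '-0.2 0.0005 0.0005 0.03 0;-0.2 0.0005 0.0005 0.05 0;-0.2 0.0005 0.0005 0.06 0;-0.2 0.0005 0.0005 0.068 0;-0.2 0.0005 0.0005 0.074 0;-0.2 0.0005 0.0005 0.078 0;-0.2 0.0005 0.0005 0.078 0'
python3 -c "
from h import *
p,d=capture('scene');cv2.imwrite('pics/s3.png',cv2.resize(p[300:480,230:470,::-1],(800,600)))
"
```

```text
t: 3.85
tcp_pos: [444.6, 170.0, 30.7]
tcp_rot: [[0.453, 0.892, 0.0], [0.892, -0.453, 0.0], [0.0, 0.0, -1.0]]
ft_force: [-0.1, -0.4, -0.5]
gripper_width: 54.5
```

View pics/s3.png

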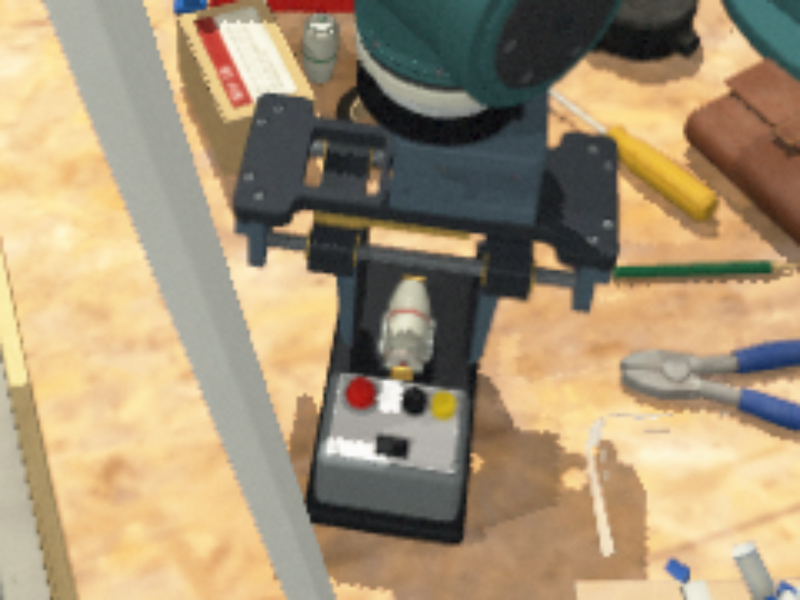

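```bash
python3 -m handwheel '0.2 0 0.0015 0 0;0.5 0 0.0015 0 0;0.7 0 0.0015 0 0;0.9 0 0.0015 0 0;0.9 0 0.0015 0 0;0.9 0 0.0015 0 0' 15
python3 -c "
from h import *
print(sense()['gripper_width'],sense()['ft_force'])
p,d=capture('scene');cv2.imwrite('pics/s4.png',cv2.resize(p[300:480,230:470,::-1],(800,600)))
"
```

```text
t: 4.5
tcp_pos: [447.3, 169.4, 31.2]
tcp_rot: [[0.453, 0.892, 0.003], [0.892, -0.453, 0.0], [0.002, 0.002, -1.0]]
ft_force: [5.2, -2.7, 3.3]
gripper_width: 21.6
21.614744843157347 [ 5.21877524 -2.73055722  3.33688443]
```

View pics/s4.png

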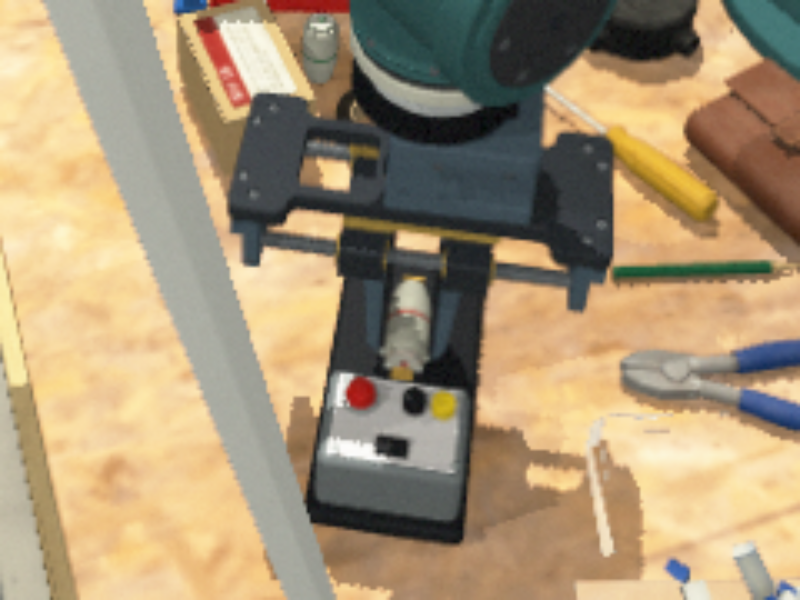

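```bash
python3 -m handwheel '0.9 0 0 -0.004 0;0.9 0 0 -0.01 0;0.9 0 -0.001 -0.03 0;0.9 0 -0.001 -0.06 0;0.9 0 -0.001 -0.09 0;0.9 0 -0.001 -0.09 0' 25
python3 -c "
from h import *
p,d=capture('scene');cv2.imwrite('pics/s5.png',cv2.resize(p[300:480,230:470,::-1],(800,600)))
p,d=capture('wrist');cv2.imwrite('pics/w5.png',p[:,:,::-1])
i=camera_info('top');p,d=capture('top');X=cloud(i,d)
# pan floor depth
y=np.array([.256,.967]);x=np.array([.967,-.256]);O=np.array([386.5,-223])
for a in (-35,-20,0,20,35):
  print(a,[ [int(round(c)) for c in (lambda uv:X[int(round(uv[1])),int(round(uv[0]))])(proj(i,[*(O+x*a+y*b),125])[0])] for b in (-130,-100,-85,-69,-50,-20)])
delta([455,-20,330],90)
"
```

```text
t: 5.15
tcp_pos: [446.7, 170.4, 124.2]
tcp_rot: [[0.453, 0.892, 0.005], [0.892, -0.453, 0.002], [0.004, 0.004, -1.0]]
ft_force: [1.2, -0.4, -2.1]
gripper_width: 21.4
-35 [[319, -338, 145], [328, -311, 116], [330, -296, 121], [336, -280, 119], [339, -263, 118], [347, -235, 116]]
-20 [[334, -343, 131], [343, -318, 107], [346, -301, 117], [349, -286, 118], [354, -265, 129], [362, -237, 130]]
0 [[352, -349, 128], [361, -320, 113], [366, -307, 118], [369, -292, 115], [374, -271, 126], [383, -243, 119]]
20 [[373, -355, 112], [382, -327, 108], [384, -309, 125], [389, -295, 121], [392, -277, 117], [400, -248, 131]]
35 [[387, -357, 134], [397, -329, 116], [399, -316, 119], [402, -300, 123], [407, -280, 121], [415, -251, 125]]
t 5.3 tcp [444.5 169.7 120.4] ang 63.08 q [ 18.1  10.  127.2   0.   42.8  45. ]
delta [-0.1644  0.0952 -0.2096] yaw -0.4699
```

View pics/s5.png

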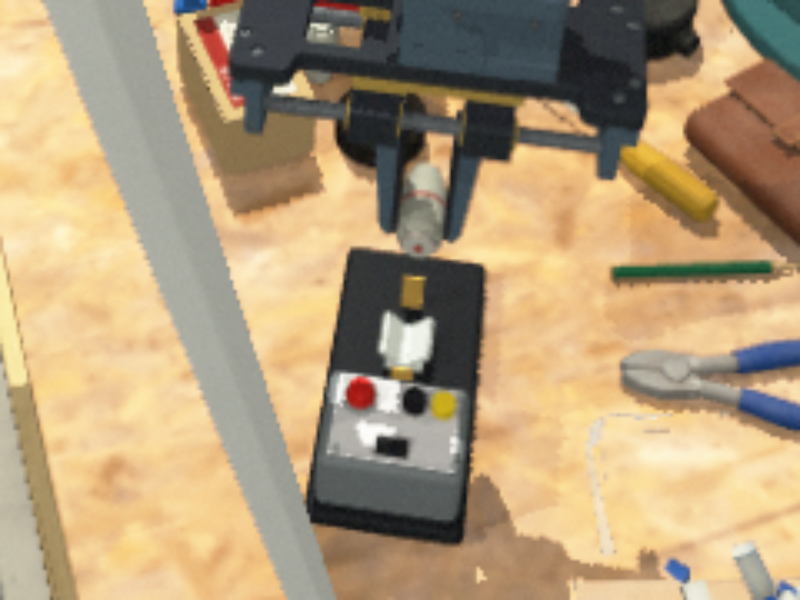

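View pics/w5.png

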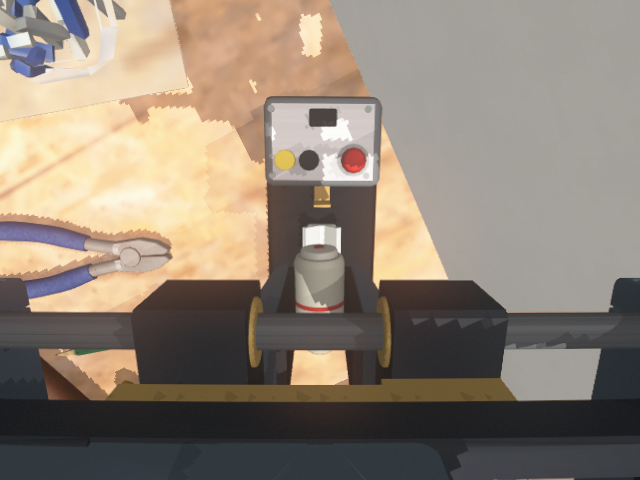

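```bash

python3 -c "
from h import *
delta([455,-60,400],63)
delta([445,170,260],63)
"
```

```text
t 5.3 tcp [444.5 169.7 120.4] ang 63.08 q [ 18.1  10.  127.2   0.   42.8  45. ]
delta [-0.2001  0.1133 -0.2796] yaw 0.0013
t 5.3 tcp [444.5 169.7 120.4] ang 63.08 q [ 18.1  10.  127.2   0.   42.8  45. ]
delta [ 0.0005  0.0002 -0.1396] yaw 0.0013
```

```bash
python3 -m handwheel '0.9 0 0 -0.05 0;0.9 0 0 -0.1 0;0.9 0 0 -0.14 0;0.9 -0.2 0.113 -0.28 0.15;0.9 -0.2 0.113 -0.28 0.3;0.9 -0.2 0.113 -0.28 0.45;0.9 -0.2 0.113 -0.28 0.6;0.9 -0.2 0.113 -0.28 0.75;0.9 -0.2 0.113 -0.28 0.9;0.9 -0.2 0.113 -0.28 1.05;0.9 -0.2 0.113 -0.28 1.2;0.9 -0.2 0.113 -0.28 1.35'
python3 -c "
from h import *
y=np.array([.256,.967]);O=np.array([386.5,-223])
t=O+y*-62;print(t)
delta([440,-180,400],-104.8)
delta([*t,400],-104.8)
"
```

```text
t: 6.5
tcp_pos: [454.9, -60.0, 399.2]
tcp_rot: [[0.967, -0.253, -0.002], [-0.253, -0.967, 0.0], [-0.002, 0.0, -1.0]]
ft_force: [0.1, 0.4, 0.2]
gripper_width: 21.7
[ 370.628 -282.954]
t 6.5 tcp [454.9 -60.  399.2] ang -14.67 q [-10.4 -12.2 116.4   0.   75.9  94.2]
delta [ 0.016   0.1199 -0.0008] yaw 1.5731
t 6.5 tcp [454.9 -60.  399.2] ang -14.67 q [-10.4 -12.2 116.4   0.   75.9  94.2]
delta [-0.025   0.237  -0.0007] yaw 1.5731
```

```bash
python3 -m handwheel '0.9 0 0.05 0 0.15;0.9 0 0.09 0 0.3;0.9 0 0.13 0 0.45;0.9 -0.005 0.16 0 0.6;0.9 -0.015 0.19 0 0.75;0.9 -0.025 0.22 0 0.9;0.9 -0.025 0.237 0 1.05;0.9 -0.025 0.237 0 1.2;0.9 -0.025 0.237 0 1.35;0.9 -0.025 0.237 0 1.5;0.9 -0.025 0.237 0 1.573;0.9 -0.025 0.237 0 1.573'
python3 - <<'E'
from h import *
import pickle
s=sense();i=camera_info('wrist');pickle.dump(i,open('pics/w6.pkl','wb'))
p,d=capture('wrist');cv2.imwrite('pics/w6.png',p[:,:,::-1]);np.save('pics/w6.npy',d)
p,d=capture('scene');cv2.imwrite('pics/s6.png',cv2.resize(p[0:330,180:620,::-1],(800,600)))
delta([370.6,-283,200],-104.8)
E
```

```text
t: 7.7
tcp_pos: [372.3, -283.1, 399.3]
tcp_rot: [[-0.25, -0.968, -0.002], [-0.968, 0.25, 0.002], [-0.001, 0.002, -1.0]]
ft_force: [-0.3, 0.3, 0.6]
gripper_width: 21.4
t 7.8 tcp [ 372.3 -283.2  399.7] ang -104.26 q [-40.1 -11.2 115.6   0.   75.7 154.2]
delta [0.0004 0.0014 0.1997] yaw 0.0094
```

View pics/w6.png

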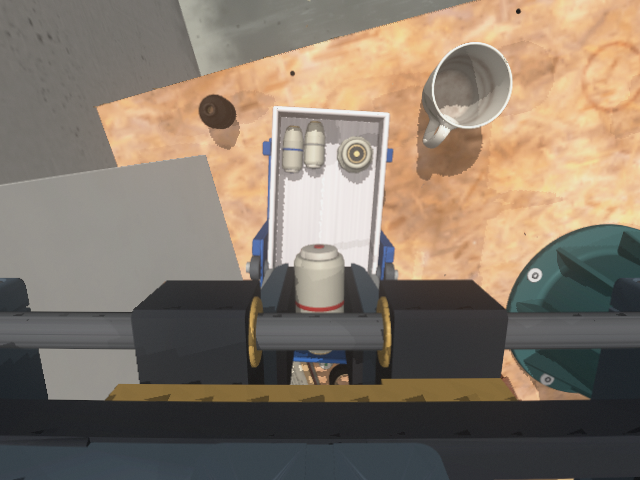

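View pics/s6.png

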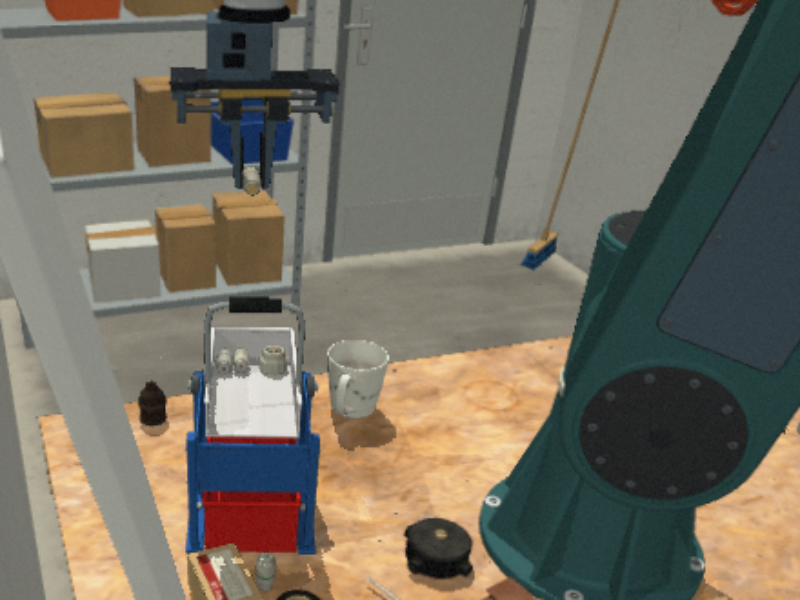

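```bash
python3 - <<'E'
from h import *
import pickle
i=pickle.load(open('pics/w6.pkl','rb'));d=np.load('pics/w6.npy');X=cloud(i,d)
A=lambda u,v,z:onplane(i,np.array([u]),np.array([v]),z)[0]
rl=A(276,110,163);rr=A(387,115,163);print('rear',rl,rr,(rl+rr)/2)
e=rr-rl;print('stand x angle',np.degrees(np.arctan2(-e[1],-e[0])),np.linalg.norm(e))
y=np.array([.256,.967]);O=np.array([386.5,-223])
for v in (130,180,200,220,240):
    for u in range(285,375,15): print(int(X[v,u][2]),end=' ')
    print(np.round((X[v,325][:2]-O)@y))
# wall tops at v=200,240: profile
for v in (200,235):
    r=X[v,255:400]; print([int(a) if a==a else 0 for a in r[:,2]][::2])
E
```

```text
rear [ 387.31700031 -392.87934414  163.        ] [ 282.87163229 -361.15509918  163.        ] [ 335.0943163  -377.01722166  163.        ]
stand x angle -16.895638624624734 109.1570548293581
116 131 135 115 113 113 -147.0
119 117 119 119 118 118 -93.0
120 120 122 120 121 121 -70.0
121 122 123 121 121 122 -47.0
121 123 124 123 124 122 -24.0
[-1, 1, 1, 2, 0, 0, 2, 6, 167, 166, 163, 128, 120, 120, 121, 120, 118, 121, 121, 121, 121, 119, 120, 120, 121, 119, 119, 120, 120, 119, 122, 120, 120, 119, 120, 122, 122, 120, 119, 119, 119, 119, 121, 0, 119, 121, 119, 121, 120, 121, 121, 120, 122, 121, 120, 119, 120, 119, 121, 124, 137, 151, 165, 166, 164, 2, 0, 0, 2, 0, 1, 0, 2]
[0, 148, 149, 146, 144, 150, 137, 167, 169, 167, 137, 124, 121, 123, 123, 123, 0, 122, 124, 122, 123, 121, 123, 122, 123, 124, 124, 122, 122, 125, 124, 123, 121, 122, 123, 124, 123, 122, 123, 122, 121, 122, 123, 122, 122, 123, 123, 123, 121, 123, 122, 123, 123, 121, 123, 123, 122, 122, 132, 147, 167, 169, 168, 113, 113, 112, 1, 0, 0, 1, 0, 0, 1]
```

```bash
python3 - <<'E'
from h import *
import pickle
i=pickle.load(open('pics/w6.pkl','rb'))
A=lambda u,v,z:onplane(i,np.array([float(u)]),np.array([float(v)]),z)[0]
cs=[]
for v,l,r,z in ((200,273.5,381.5,166),(235,271,377.5,168)):
    a,b=A(l,v,z),A(r,v,z);c=(a+b)/2;cs.append(c);print(a,b,np.linalg.norm(a-b),c)
y=np.array([.256,.967]);x=np.array([.967,-.256]);O=np.array([386.5,-223])
for c in cs+[np.array([335.1,-377])]: print((c[:2]-O)@x,(c[:2]-O)@y)
delta([370.6,-283,150],-104.8);delta([370.6,-283,132],-104.8)
E
```

```text
[ 413.66676908 -308.66174846  166.        ] [ 306.52208383 -280.98102833  166.        ] 110.6625765274103 [ 360.09442646 -294.82138839  166.        ]
[ 426.01105888 -274.39985567  168.        ] [ 318.61335    -246.61312201  168.        ] 110.93408150985644 [ 372.31220444 -260.50648884  168.        ]
-7.147914189204984 -76.21110940219148
-4.1179371638266415 -39.900850371418585
-10.279799999999979 -162.07639999999998
t 7.8 tcp [ 372.3 -283.2  399.7] ang -104.26 q [-40.1 -11.2 115.6   0.   75.7 154.2]
delta [0.0005 0.0013 0.2497] yaw 0.0094
t 7.8 tcp [ 372.3 -283.2  399.7] ang -104.26 q [-40.1 -11.2 115.6   0.   75.7 154.2]
delta [0.0005 0.0013 0.2677] yaw 0.0094
```

```bash
python3 - <<'E'
from h import *
delta([368.2,-276,200],-106.3);delta([368.2,-276,133],-106.3)
E
```

```text
t 7.8 tcp [ 372.3 -283.2  399.7] ang -104.26 q [-40.1 -11.2 115.6   0.   75.7 154.2]
delta [-0.0058  0.0055  0.1997] yaw 0.0355
t 7.8 tcp [ 372.3 -283.2  399.7] ang -104.26 q [-40.1 -11.2 115.6   0.   75.7 154.2]
delta [-0.0057  0.0054  0.2667] yaw 0.0355
```

```bash
python3 -m handwheel '0.9 -0.006 0.0055 0.05 0.035;0.9 -0.006 0.0055 0.1 0.035;0.9 -0.006 0.0055 0.15 0.035;0.9 -0.006 0.0055 0.18 0.035;0.9 -0.006 0.0055 0.195 0.035;0.9 -0.006 0.0055 0.195 0.035;0.9 -0.006 0.0055 0.195 0.035'
python3 - <<'E'
from h import *
p,d=capture('wrist');cv2.imwrite('pics/w7.png',p[:,:,::-1])
p,d=capture('scene');cv2.imwrite('pics/s7.png',cv2.resize(p[60:300,180:500,::-1],(800,600)))
delta([368.2,-276,133],-106.3)
E
```

```text
t: 8.5
tcp_pos: [368.8, -276.2, 206.0]
tcp_rot: [[-0.281, -0.96, -0.0], [-0.96, 0.281, 0.0], [-0.0, 0.0, -1.0]]
ft_force: [0.8, -0.2, 0.9]
gripper_width: 21.3
t 8.6 tcp [ 369.2 -276.6  206.8] ang -106.37 q [-39.7   0.  126.6   0.   53.3 156.6]
delta [-0.0003  0.0012  0.0738] yaw -0.0012
```

View pics/w7.png

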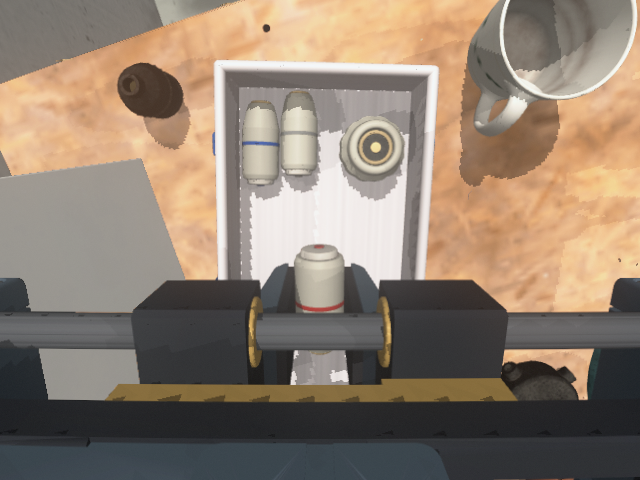

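View pics/s7.png

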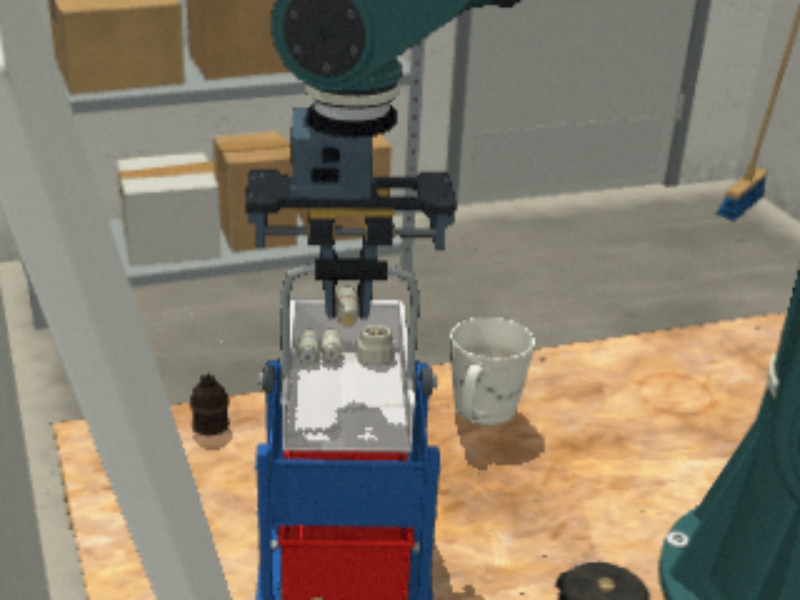

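```bash
python3 -m handwheel '0.9 0 0.001 0.03 0;0.9 0 0.001 0.05 0;0.9 0 0.001 0.06 0;0.9 0 0.001 0.068 0;0.9 0 0.001 0.073 0;0.9 0 0.001 0.073 0;0.9 0 0.001 0.073 0'
```

```text
t: 9.3
tcp_pos: [368.0, -276.1, 133.2]
tcp_rot: [[-0.282, -0.959, 0.001], [-0.959, 0.282, -0.0], [0.0, -0.001, -1.0]]
ft_force: [-0.8, -0.4, 1.0]
gripper_width: 21.5
```

```bash
python3 -m handwheel '0.9 0 0 0.002 0;0.9 0 0 0.002 0;0.4 0 0 0.002 0;0.15 0 0 0.002 0;0.15 0 0 0.002 0;0.15 0 0 0.002 0'
python3 - <<'E'
from h import *
p,d=capture('wrist');cv2.imwrite('pics/w8.png',p[:,:,::-1])
E
```

```text
t: 9.9
tcp_pos: [367.7, -275.8, 130.7]
tcp_rot: [[-0.282, -0.959, 0.0], [-0.959, 0.282, -0.0], [0.0, -0.0, -1.0]]
ft_force: [0.4, 0.5, 1.6]
gripper_width: 38.6
```

View pics/w8.png

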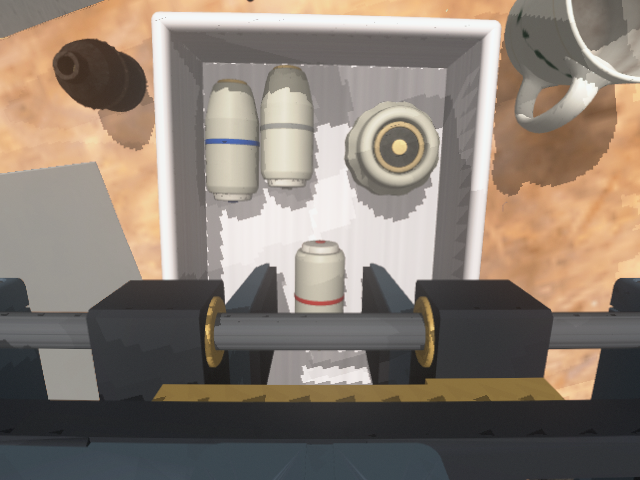

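```bash
python3 -m handwheel '0.1 0 0 -0.03 0;0.1 0 0 -0.08 0;0.1 0 0 -0.13 0;0.1 0 0 -0.18 0;0.1 0 0 -0.23 0;0.1 0 0 -0.27 0;0.1 0 0 -0.27 0'
python3 - <<'E'
from h import *
p,d=capture('wrist');cv2.imwrite('pics/w9.png',p[:,:,::-1])
i=camera_info('top');p,d=capture('top');cv2.imwrite('pics/top9.png',cv2.resize(p[190:310,280:440,::-1],(800,600)))
delta([396.5,-208.4,400],-16.3)
E
```

```text
t: 10.65
tcp_pos: [369.1, -277.0, 406.3]
tcp_rot: [[-0.282, -0.959, 0.006], [-0.959, 0.282, -0.005], [0.003, -0.008, -1.0]]
ft_force: [0.8, 0.3, -0.0]
gripper_width: 41.3
t 10.75 tcp [ 367.7 -275.9  401. ] ang -106.41 q [-39.8 -12.3 116.3   0.   75.9 156.6]
delta [-0.0729 -0.0085  0.001 ] yaw -1.5727
```

View pics/w9.png

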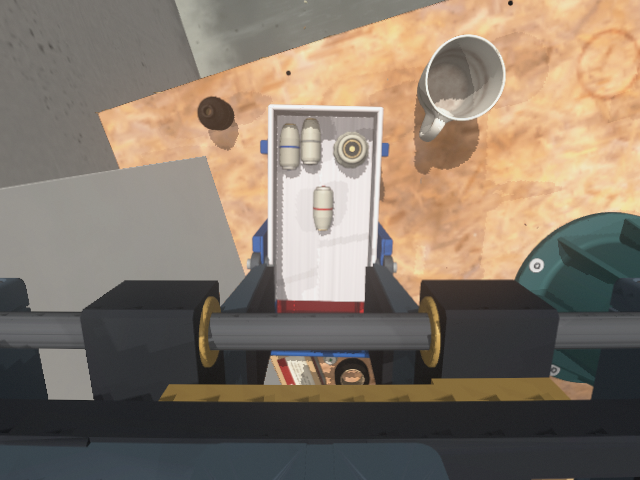

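View pics/top9.png

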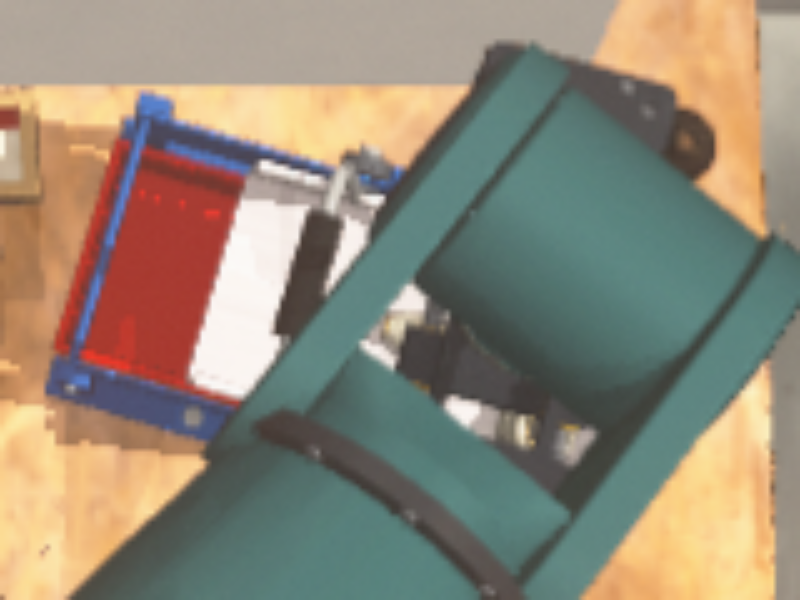

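```bash
python3 -m handwheel '0 -0.02 -0.002 0 -0.15;0 -0.04 -0.005 0 -0.3;0 -0.06 -0.008 0 -0.45;0 -0.073 -0.0085 0 -0.6;0 -0.073 -0.0085 0 -0.75;0 -0.073 -0.0085 0 -0.9;0 -0.073 -0.0085 0 -1.05;0 -0.073 -0.0085 0 -1.2;0 -0.073 -0.0085 0 -1.35;0 -0.073 -0.0085 0 -1.5;0 -0.073 -0.0085 0 -1.573;0 -0.073 -0.0085 0 -1.573'
python3 - <<'E'
from h import *
p,d=capture('wrist');cv2.imwrite('pics/w10.png',p[:,:,::-1])
p,d=capture('scene');cv2.imwrite('pics/s10.png',cv2.resize(p[30:270,180:500,::-1],(800,600)))
delta([396.5,-208.4,310],-16.3)
E
```

```text
t: 11.95
tcp_pos: [395.9, -207.9, 398.8]
tcp_rot: [[0.96, -0.279, -0.002], [-0.279, -0.96, 0.001], [-0.003, -0.001, -1.0]]
ft_force: [0.5, 0.7, 0.3]
gripper_width: 45.5
t 12.05 tcp [ 396.1 -208.   399.4] ang -16.43 q [-30.7 -13.5 117.5   0.   76.2  75.7]
delta [0.0007 0.0003 0.0894] yaw -0.0022
```

View pics/w10.png

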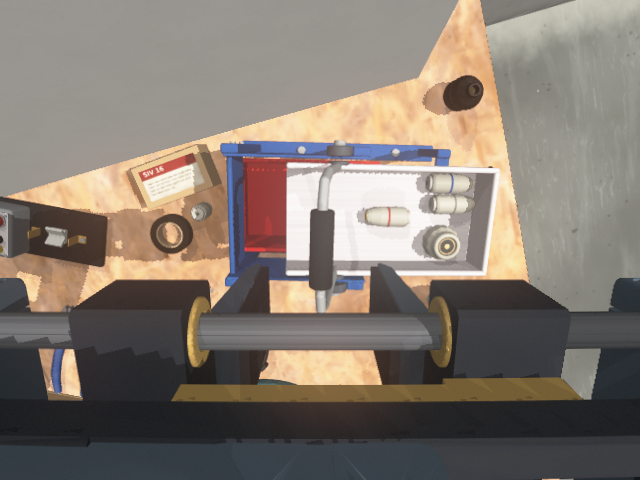

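View pics/s10.png

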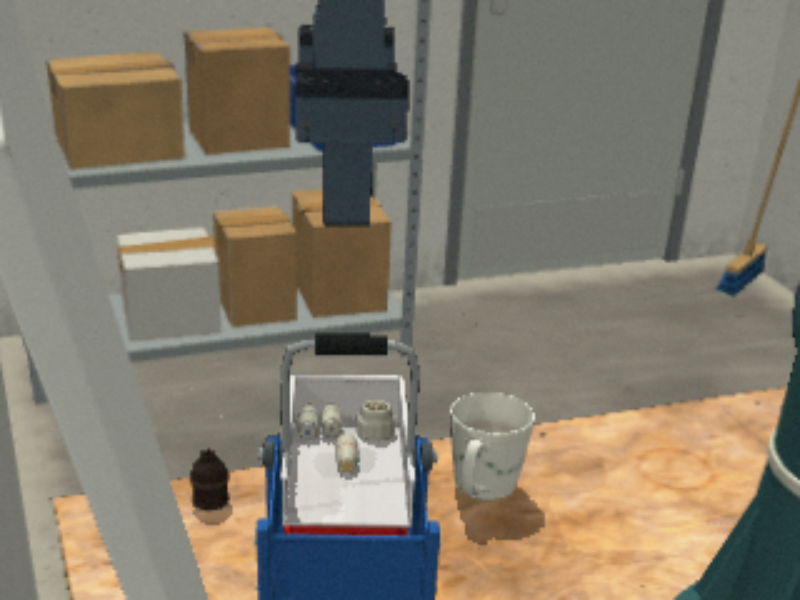

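```bash
python3 - <<'E'
from h import *
i=camera_info('wrist')
a=onplane(i,np.array([321.,323,319]),np.array([250.,210,290]),288);print(a)
s=sense();print((a-s['tcp_pos'])@s['tcp_rot'])
y=np.array([.281,.960]);x=np.array([.960,-.281]);O=np.array([386,-222.5])
for th in (0,.2,.4,.6,.8,1.0,1.05):
    b=17*np.cos(th)+119*np.sin(th);z=165-17*np.sin(th)+119*np.cos(th);print(th,'fwd',round(b-17,1),'down',round(284-z,1))
E
```

```text
[[ 390.33929686 -206.8663475   288.        ]
 [ 418.50755609 -216.64219845  288.        ]
 [ 360.68406658 -196.57543495  288.        ]]
[[ -5.64084243   0.60747575 111.44489019]
 [ 24.14210783   2.01850712 111.39053339]
 [-36.99572018  -0.87708829 111.50211545]]
0 fwd 0.0 down 0.0
0.2 fwd 23.3 down 5.7
0.4 fwd 45.0 down 16.0
0.6 fwd 64.2 down 30.4
0.8 fwd 80.2 down 48.3
1.0 fwd 92.3 down 69.0
1.05 fwd 94.7 down 74.5
```

```bash
python3 -m handwheel '0 0 0.0006 0.04 0;0 0 0.0006 0.08 0;0 0 0.0006 0.1 0;0 0 0.0006 0.12 0;0 0 0.0006 0.132 0;0 0 0.0006 0.14 0;0.3 0 0.0006 0.14 0;0.3 0 0.0006 0.14 0;0.3 0 0.0006 0.14 0'
python3 - <<'E'
from h import *
p,d=capture('scene');cv2.imwrite('pics/s11.png',cv2.resize(p[30:270,180:500,::-1],(800,600)))
E
```

```text
t: 12.95
tcp_pos: [396.7, -209.0, 261.5]
tcp_rot: [[0.96, -0.281, 0.001], [-0.281, -0.96, -0.001], [0.001, 0.0, -1.0]]
ft_force: [-0.3, 0.3, 0.1]
gripper_width: 32.4
```

View pics/s11.png

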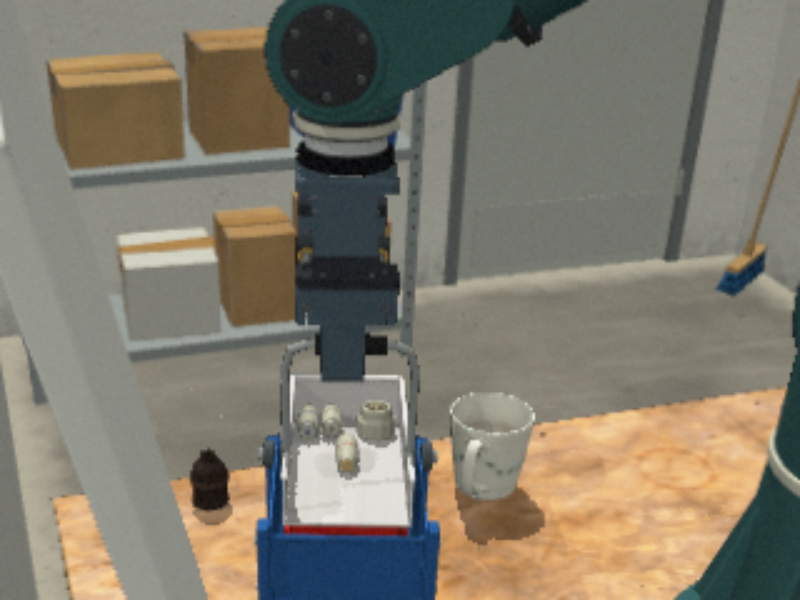

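```bash
python3 -m handwheel '0.3 0 -0.005 0 0;0.3 0 -0.009 0 0;0.3 0 -0.014 0.001 0;0.3 0 -0.019 0.002 0;0.3 0 -0.025 0.004 0;0.3 0 -0.03 0.006 0;0.3 0 -0.036 0.008 0;0.3 0 -0.042 0.01 0;0.3 0 -0.047 0.013 0;0.3 0 -0.052 0.016 0;0.3 0 -0.057 0.019 0;0.3 0 -0.062 0.023 0'
python3 - <<'E'
from h import *
p,d=capture('scene');cv2.imwrite('pics/s12.png',cv2.resize(p[30:270,180:500,::-1],(800,600)))
print(sense()['ft_force'],sense()['q'])
E
```

```text
t: 14.2
tcp_pos: [413.7, -148.8, 237.4]
tcp_rot: [[0.96, -0.28, -0.0], [-0.28, -0.96, 0.0], [-0.0, -0.0, -1.0]]
ft_force: [-0.3, -3.6, 3.5]
gripper_width: 31.8
[ 0.28485604 -3.60499667  1.33879767] [-2.27773587e+01 -4.85666651e+00  1.27600126e+02  1.56521695e-02
  5.73055624e+01  8.34970013e+01]
```

View pics/s12.png

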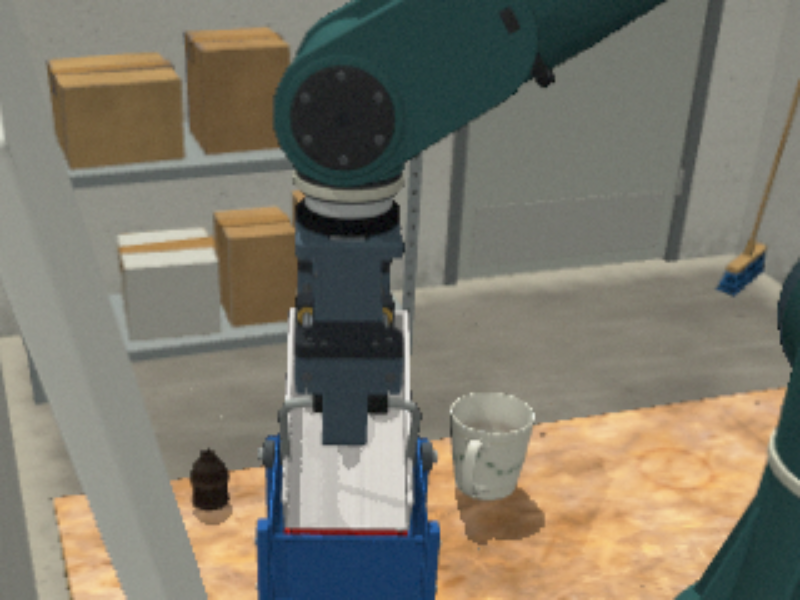

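```bash
python3 -m handwheel '0.3 0 -0.005 0.003 0;0.3 0 -0.009 0.007 0;0.3 0 -0.0135 0.0115 0;0.3 0 -0.0175 0.016 0;0.3 0 -0.0215 0.0205 0;0.3 0 -0.025 0.0255 0;0.3 0 -0.0285 0.0305 0;0.3 0 -0.032 0.0355 0;0.3 0 -0.035 0.0405 0;0.3 0 -0.0375 0.046 0;0.3 0 -0.039 0.0495 0;0.3 0 -0.039 0.0495 0'
python3 - <<'E'
from h import *
print(sense()['ft_force'],sense()['q'])
p,d=capture('scene');cv2.imwrite('pics/s13.png',cv2.resize(p[30:330,180:580,::-1],(800,600)))
E
```

```text
t: 15.45
tcp_pos: [424.3, -111.5, 187.6]
tcp_rot: [[0.96, -0.28, -0.001], [-0.28, -0.96, 0.0], [-0.001, -0.0, -1.0]]
ft_force: [-0.6, -1.9, 0.2]
gripper_width: 32.0
[-0.61120626 -1.93990509  0.21433766] [-1.77709697e+01 -4.76036063e-01  1.29518419e+02  1.05769797e-02
  5.10146133e+01  8.84955914e+01]
```

View pics/s13.png

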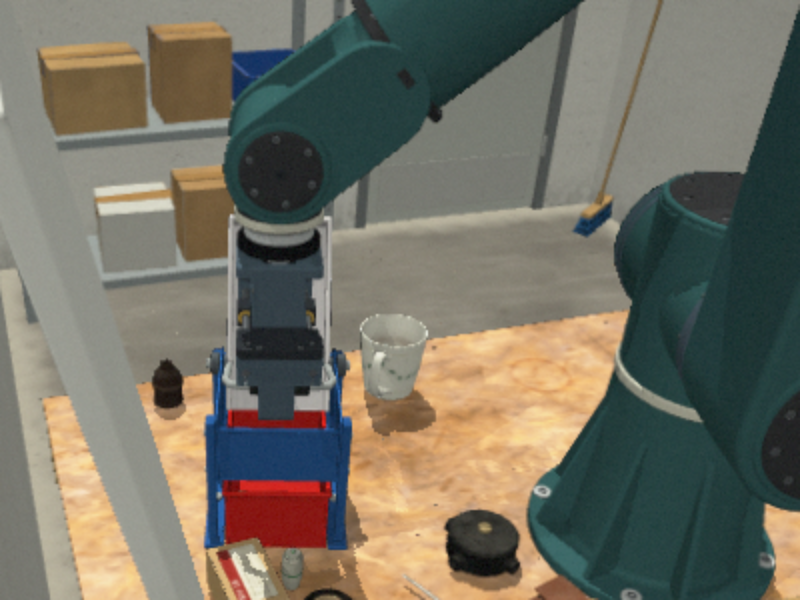

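```bash
python3 -m handwheel '0.3 0 -0.001 0.002 0;0.3 0 -0.001 0.002 0;0.3 0 -0.001 0.002 0;0.3 0 -0.001 0.002 0;0.3 0 -0.001 0.002 0;0.3 0 -0.001 0.002 0;0.3 0 -0.001 0.002 0;0.3 0 -0.001 0.002 0;0.3 0 -0.001 0.002 0;0.3 0 -0.001 0.002 0;0.3 0 -0.001 0.002 0;0.3 0 -0.001 0.002 0'
python3 - <<'E'
from h import *
p,d=capture('wrist');cv2.imwrite('pics/w14.png',p[:,:,::-1])
p,d=capture('top');cv2.imwrite('pics/top14.png',cv2.resize(p[190:310,280:440,::-1],(800,600)))
E
```

```text
t: 16.7
tcp_pos: [424.6, -110.9, 186.1]
tcp_rot: [[0.96, -0.28, -0.0], [-0.28, -0.96, 0.0], [-0.0, 0.0, -1.0]]
ft_force: [-3.5, -3.5, -0.6]
gripper_width: 31.6
```

View pics/w14.png

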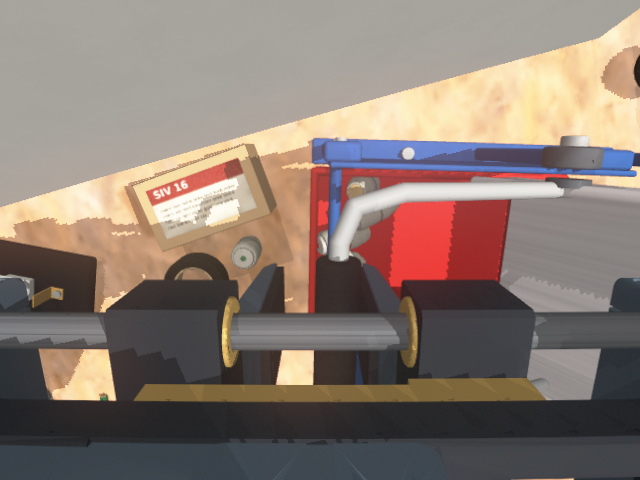

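View pics/top14.png

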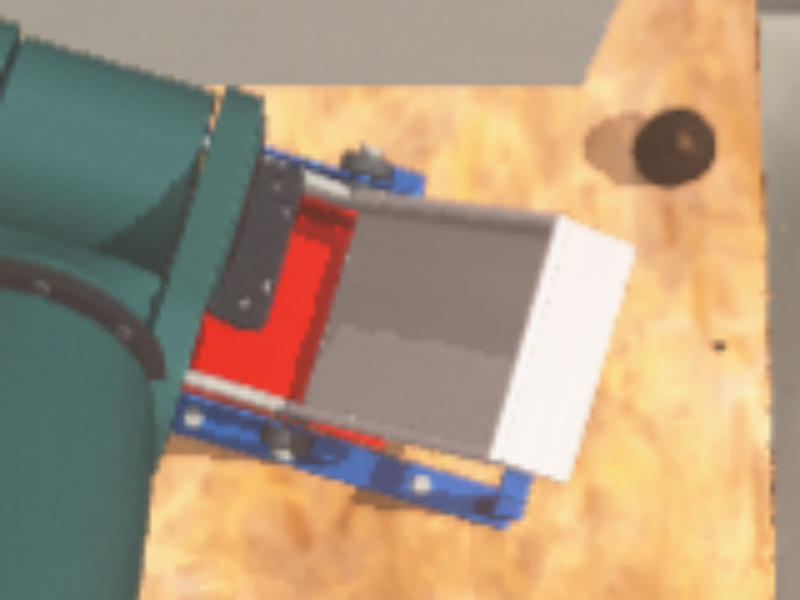

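```bash
python3 -m handwheel '0.3 0 0.003 -0.0055 0;0.3 0 0.0055 -0.011 0;0.3 0 0.008 -0.016 0;0.3 0 0.0115 -0.0215 0;0.3 0 0.015 -0.026 0;0.3 0 0.0185 -0.031 0;0.3 0 0.0225 -0.0355 0;0.3 0 0.0265 -0.04 0;0.3 0 0.031 -0.044 0;0.3 0 0.0355 -0.048 0;0.3 0 0.04 -0.0515 0;0.3 0 0.04 -0.0515 0'
python3 - <<'E'
from h import *
print(sense()['ft_force'])
p,d=capture('scene');cv2.imwrite('pics/s15.png',cv2.resize(p[30:330,180:580,::-1],(800,600)))
E
```

```text
t: 18.0
tcp_pos: [413.6, -149.9, 238.3]
tcp_rot: [[0.96, -0.281, 0.001], [-0.281, -0.96, -0.0], [0.001, 0.0, -1.0]]
ft_force: [-2.6, -3.1, -0.4]
gripper_width: 32.1
[-2.63399236 -3.11069008 -0.38428544]
```

View pics/s15.png

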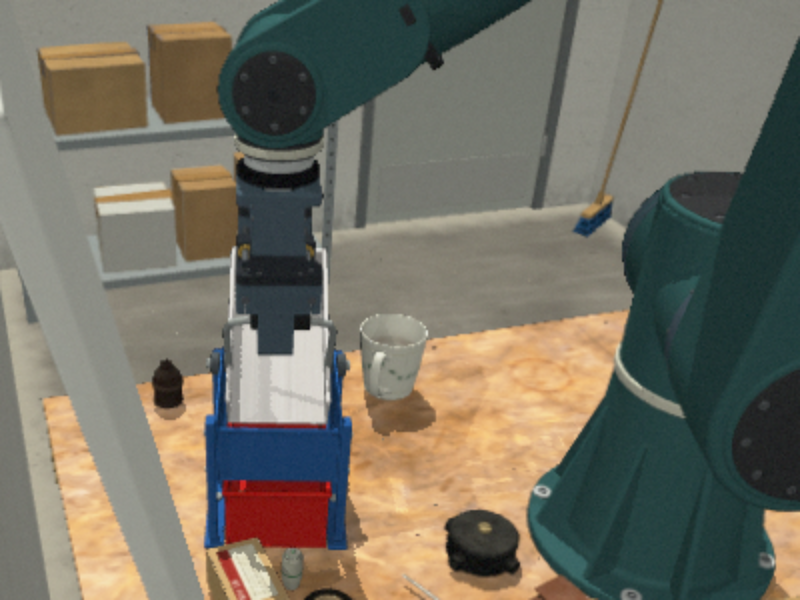

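```bash
python3 -m handwheel '0.3 0 0.005 -0.0035 0;0.3 0 0.01 -0.007 0;0.3 0 0.0155 -0.01 0;0.3 0 0.0205 -0.0127 0;0.3 0 0.026 -0.015 0;0.3 0 0.0315 -0.017 0;0.3 0 0.0375 -0.019 0;0.3 0 0.043 -0.0205 0;0.3 0 0.049 -0.022 0;0.3 0 0.055 -0.023 0;0.3 0 0.061 -0.023 0;0.3 0 0.063 -0.023 0'
python3 -m handwheel '0.1 0 0 0 0;0 0 0 0 0;0 0 0 0 0;0 0 0 -0.02 0;0 0 0 -0.05 0;0 0 0 -0.09 0;0 0 0 -0.13 0;0 0 0 -0.14 0;0 0 0 -0.14 0'
python3 - <<'E'
from h import *
p,d=capture('scene');cv2.imwrite('pics/s16.png',cv2.resize(p[30:330,180:580,::-1],(800,600)))
p,d=capture('wrist');cv2.imwrite('pics/w16.png',p[:,:,::-1])
delta([450,-20,420],-16.3)
E
```

```text
t: 19.25
tcp_pos: [395.9, -210.2, 260.7]
tcp_rot: [[0.96, -0.281, 0.0], [-0.281, -0.96, 0.0], [0.0, -0.0, -1.0]]
ft_force: [0.6, 0.6, -0.2]
gripper_width: 31.7
t: 20.15
tcp_pos: [396.5, -209.9, 402.0]
tcp_rot: [[0.96, -0.28, 0.002], [-0.28, -0.96, -0.001], [0.003, 0.001, -1.0]]
ft_force: [-0.6, -0.0, -0.4]
gripper_width: 45.4
t 20.25 tcp [ 395.6 -209.4  399.3] ang -16.27 q [-30.9 -13.5 117.5   0.   76.1  75.4]
delta [-0.0009 -0.1971 -0.0207] yaw 0.0005
```

View pics/s16.png

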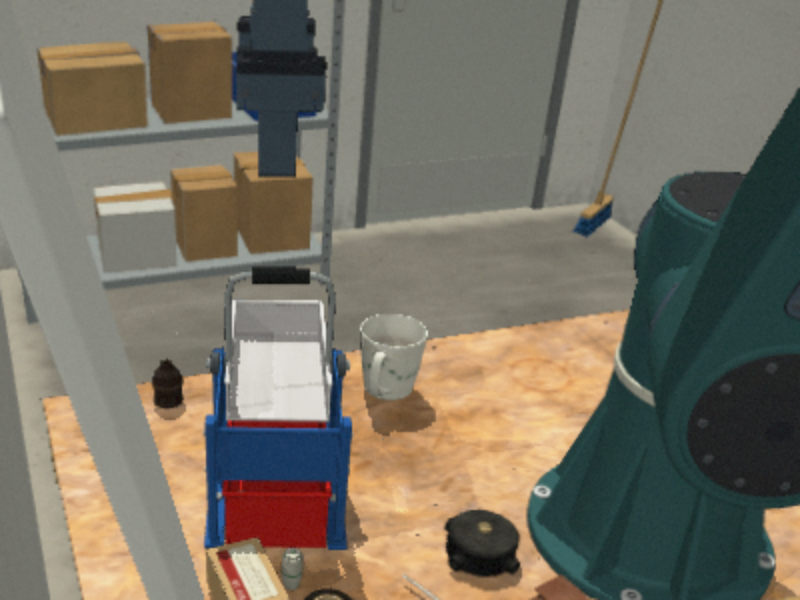

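View pics/w16.png

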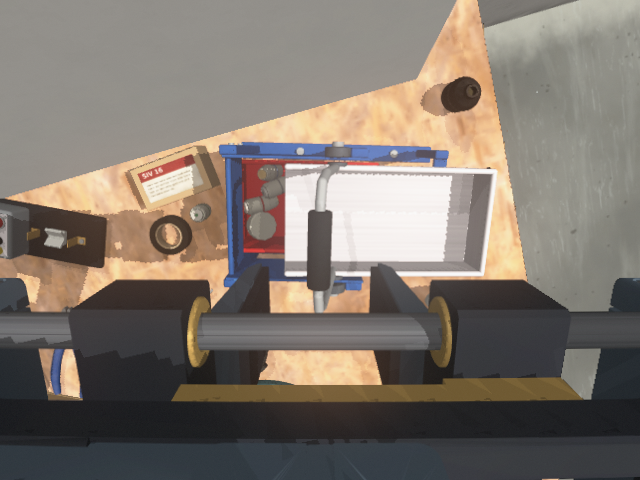

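```bash
python3 -m handwheel '0 0 -0.05 0 0;0 0 -0.1 0 0;0 0 -0.11 0 0;0 0 -0.11 0 0;0 0 -0.11 0 0'
python3 - <<'E'
from h import *
i=camera_info('wrist');p,d=capture('wrist');cv2.imwrite('pics/w17.png',cv2.resize(p[130:290,220:430,::-1],(788,600),interpolation=cv2.INTER_CUBIC))
X=cloud(i,d);np.save('pics/X17.npy',X)
E
```

```text
t: 20.75
tcp_pos: [426.4, -104.6, 399.6]
tcp_rot: [[0.96, -0.28, -0.002], [-0.28, -0.96, 0.0], [-0.002, 0.0, -1.0]]
ft_force: [-0.1, -0.9, -0.7]
gripper_width: 45.5
```

View pics/w17.png

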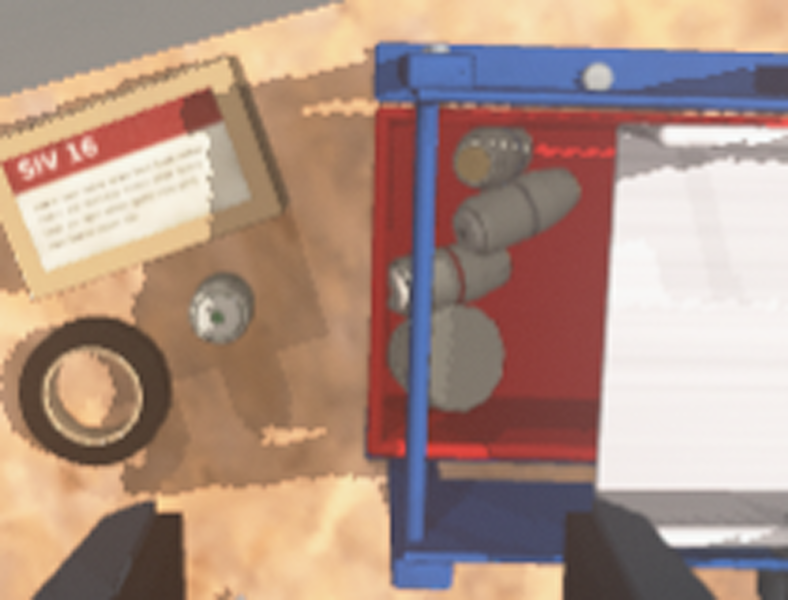

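```bash
python3 - <<'E'
import numpy as np
X=np.load('pics/X17.npy')
for n,(a,b) in dict(f1=(475,165),f1b=(515,145),f2=(515,210),f2w=(475,228),f4=(490,268),f4w=(400,285),cap=(460,360),rim=(372,300),floor=(560,330)).items():
    u,v=int(220+a/3.752),int(130+b/3.75); print(n,np.round(X[v-1:v+2,u-1:u+2].reshape(-1,3).mean(0),0))
E
cat > /dev/null
```

```text
f1 [ 449. -147.   51.]
f1b [ 451. -164.   35.]
f2 [ 428. -157.   35.]
f2w [ 427. -142.   38.]
f4 [nan nan nan]
f4w [ 414. -110.   38.]
cap [ 382. -123.   38.]
rim [ 414. -100.   55.]
floor [ 375. -164.    5.]
```

```bash
python3 -c "
from cell import *
print(close_job()); print(sense()['t'])"
```

```text
the job is handed in; nothing more can be done
None
the job is handed in; nothing more can be done
```

The job is done and was handed in at about 21 s of the 64 s allowed. `close_job()` gives no verdict, so what follows rests on my own checks.

**What I did:**
- I took the blown fuse out of the cradle and laid it in the pan clear of the other scrap. A picture confirmed all four parts were in the pan before tipping.
- I straddled the handle bar with the fingers and tipped the pan to about 1.05 rad, going by the arc I commanded. I held it there for over a second, then let it back down under control and lifted clear.

**Last checks:**
- **Pan:** it is empty and looks to be back at its rest position in both the scene and wrist pictures.
- **Bin:** all three fuses and the cap lie in it. The highest point I measured on them was about 51 mm above the bench, against a rim at about 79 mm. One fuse leans against the side wall, still well below the rim.
- **Robot:** it touches nothing, and forces stayed under about 7 N at every reading.
- **Other things on the bench:** the carton, green-banded fuse, tape and lamp holder look unmoved in the pictures. I did not measure their positions again.

No check failed. The depth reading on one spot of the blown fuse came back empty, but the fuse is plainly visible in the bin and its wide end measured 38 mm. The stand's angle differed by about 2° between cameras; I used the mean, and it caused no trouble.

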